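Reset the bench compressor's locked pressure regulator

ROBOT

A 6-joint arm with a two-finger parallel gripper is mounted at the origin on the work surface. World frame = base frame: x ahead of the robot, y to its left, z up, the work surface at z = 0. Lengths are in mm, angles in rad, forces in N, time in s.
With the tool pointing down it reaches from about 375 to 975 mm from the base axis. Payload 3.8 kg.
Tool frame: the origin (TCP) lies at the centre of the arm's flange, where the gripper is bolted on; the fingertips stand arm.nose_length ahead of it and the grasp point (between the pads) lies 155 mm ahead of it (arm.nose_length is the distance from the TCP to the fingertips, in mm); z points along the fingers, y is the line along which they close (so a half turn about z gives the same grasp; the last joint's range is limited). The gripper opens to 85 mm and grips with 20 to 120 N. Pads are 22 mm wide; open, the fingers measure 114 mm over their backs; the gripper's body (76 mm by 85 mm) begins 54 mm behind the grasp point. The pads swing forward as they close: fully open they stand 13 mm farther back than shut.
Start: joints at [-1.318, 0.264, 1.604, -0, 1.274, -0.037], TCP at [192.883, -646.851, 404.68] pointing down, gripper open.
Joint ranges: [-2.63, 2.63], [-0.94, 2.18], [0.31, 2.57], [-1.31, 4.45], [0, 2.66], [-2.55, 2.55]. Speed limits (rad/s): [2.57, 2.57, 3.14, 3.14, 3.14, 3.14].

INTERFACE

Orientations are given as a unit quaternion [x, y, z, w].
In Python, from bench import sense, viewer, arm gives the robot as it stands.
- The arm moves only by the shell command python3 -m crank 'ROWS' [OPENING] [FORCE]. ROWS is JSON, a list of rows, each an object of numbers: "tx", "ty", "tz": the shift along the tool's x, y, z normalised to -1 to 1, where 1 is 30 cm; "ax", "ay", "az": the turn, a rotation vector about the tool's x, y, z normalised to -1 to 1, where 1 is 90 degrees. A call has 1 to 8 rows; each row shifts and turns the commanded pose from where the row before left it, along the tool's axes as they then stand; what a row does not reach is not made up. A row lasts 1/10 s, in which the tool goes at most 50 mm and 8.59 degrees, less where a joint would pass 70% of its speed; a pose out of reach is approached as far as the arm can. A call with a number of a shift or a turn outside -1 to 1 is refused whole. A call with a gripper value outside its range is refused whole. OPENING is the opening, from -1 (shut) to 1 (fully open), set as the call begins (- or left out, the last holds). The fingers move at their own pace and stop on an object; FORCE is the grip in N (left out, the last holds). Time passes only in rows, so rows that do not move let the fingers close. It gives the time, the measured TCP pose, the force, the opening and the grip force at its end, in the units of the state.
- sense(): the state, without advancing time (a new reading comes with each control period).
- viewer.grab_frame(name): name is "scene" or "top" or "wrist"; returns a dict with "image" (420x560x3 uint8, red, green, blue), "fx", "fy", "cx", "cy" (pixels), "distortion" ([k1, k2, p1, p2, k3] as OpenCV has them; the pictures are not rectified), "position" and "rotation" of the camera in the world; the wrist camera has in their place "tool_from_camera" (4x4, takes a point from camera to tool coordinates, whose origin is the TCP and whose axes are the flange's). Camera axes: x right, y down, z forward; pixel columns grow to the right and rows downward; lengths in mm; the calibration is good to about 2 mm. A picture is of the moment at which its call begins: read the wrist's pose just before it. There is no depth.
- arm.hand_in(): hands the job in; it is judged then, once.
The state is a dict: "clock": time; "joint_pos": joint angles; "qd": joint speeds; "joint_torque": joint torques, N m; "eef_pos": TCP position; "eef_rot": TCP orientation; "ft_force": force on the tool from outside, world axes, zero at the start; "wrist_torque": the same for the moment, N m; "width": opening from 0.0 (shut) to 1.0 (fully open); "gripper_force": force on a finger pad.
Only numpy, scipy, OpenCV 4.12 (cv2) and the standard library are available. Lean on these libraries where they do the work, as an engineer would, in place of code of your own. Each camera call takes 0.05 s, during which the arm holds its last target. There are 200 camera calls.

TASK

Set the bench compressor to its working pressure: pull the black regulator knob up to unlock it, turn it clockwise until the gauge needle stands at the setting pointer clipped on the gauge's rim, then push the knob fully back down so that it is locked at the slot nearest that pressure. The lock under the knob is plastic, so do not force it: if the knob does not go down, turn it a little under light pressure until it drops in. Leave the things beside the compressor alone.

Things in the scene. Friction and masses are not known exactly. Their poses are not given: they have to be found in the camera images.
- unit: the bench compressor, a heavy fixed cream sheet-metal case 200 x 330 mm in plan (x, y), its flat grey top panel 112 mm above the bench. Origin: centre of its underside; x points to its rear (outlets), y to its left (gauge side), z up. On the panel, in this frame: knob axis at x -20, y -85 mm; gauge centre at x 5, y 62 mm
- knob_grip (a point): on the axis of the black ribbed regulator knob (upright cylinder, 48 mm in diameter, 40 mm tall), 24 mm above its lower rim and 16 mm below its top; rises and turns with the knob, z up. With the knob home its lower rim is 6 mm and this point 30 mm above the panel
- lift (a joint): how far the knob is pulled up, m: 0 = fully home (locked), 0.008 = upper stop. It slides with about 4 N of friction, stays where left, and cannot turn until lifted more than 5 mm. Lifted to 7 mm or more it turns freely with about 0.05 N m of friction, stays where left and may be turned in several grasps
- cap: the knob itself (same part as knob_grip), origin on its axis 2 mm below its lower rim. Two dogs inside it engage the lock collar
- collar: fixed plastic lock collar round the knob's stem, 45 mm across, 10 mm tall: a ring 20 mm from the axis with slots in its top edge. Origin on the axis, at panel height. Dogs in the knob drop into slots 40 to 50 degrees of knob apart (not known better), with 4 degrees of play; between slots the knob stops 5 mm above home. Over 40 N between knob and collar (pressing, or twisting while locked) spoils it
- needle: black needle of the 84 mm round gauge, which lies face up in the panel, rim 10 mm above it. Origin on the gauge axis, x from the axis to the needle's tip, z up. Turning the unlocked knob clockwise seen from above turns the needle clockwise, a quarter as far as the knob. Scale: 270 degrees in ten divisions of 27 degrees, each marked by a long stroke
- marker: the setting pointer: a small fixed black clip (14 mm wide, its triangular tip pointing inward) on the gauge's rim, standing 13 mm above the panel. Origin on the gauge axis at panel height, x from the axis through the clip: the needle is to point this way. At the start it stands 23 to 43 degrees clockwise of the needle
- spray: bystander: white spray bottle with red trigger head, 76 mm in diameter, 197 mm tall, loose; origin at the centre of its foot
- reagent: bystander: amber reagent bottle, 68 mm in diameter, 150 mm tall, loose; origin at the centre of its foot
- rotor_lid: bystander: aluminium centrifuge rotor lid with a black screw knob, 160 mm in diameter, 40 mm tall, loose; origin at the centre of its underside
- tube_rack: bystander: white rack of blue-capped tubes, 80 x 160 mm, 107 mm tall, loose; origin at the centre of its underside

How it is judged (in metres and radians):
On the way, in this order (a step that is already met when the one before it is completed fails the run):
1. the knob is pulled up to unlock it (more than 6.5 mm) (value of joint lift above 0.0065 m), for 0.2 s.
2. with the knob up, the needle is brought to the setting pointer (within half a scale division) (value of joint lift above 0.004 m and angle between the x axis of needle and the x axis of marker, either way round below 0.235 rad), for 0.2 s.
3. the knob is pushed fully home and locked (value of joint lift below 0.0015 m and angle between the x axis of needle and the x axis of marker, either way round below 0.235 rad), for 0.2 s.
At the end, for the whole second after the job is handed in: the knob is fully home (within 1.5 mm), locked and released, and the needle rests at the setting pointer (within half a scale division, 13.5 degrees) (all of step 3 and angular speed of needle below 0.1 rad/s); the robot touches nothing.
It fails at once if the lock is forced (more than 40 N between knob and collar) (contact force between cap and collar above 40 N).
It fails at once if a thing beside the compressor is moved by more than 15 mm (distance of any of spray, reagent, rotor_lid, tube_rack from where it was at the start of the episode above 0.015 m).
It also fails if it takes over 72 s, if anything falls off the work surface, if the arm or the gripper's body presses on something with over 40 N, if the wrist force passes 120 N, or if a joint passes its speed limit or range.

## Working session

There is one attempt and no reset: what is moved stays moved. The work goes in short steps, Python scripts to look and compute and a shell command to move; the robot and the scene stay as the last step left them, time stands still between calls to the robot, and variables do not carry over. Pictures are saved under pics/ and viewed, at most 10 in all, crops included, and the job is handed in when it is done.

```bash
mkdir -p pics
python3 - <<'E'
from bench import sense,viewer,arm
import cv2,json,numpy as np
s=sense();print(s);print(arm.nose_length)
for n in("top","scene"):
    f=viewer.grab_frame(n);cv2.imwrite(f"pics/{n}0.png",f["image"][:,:,::-1])
    np.save(f"pics/{n}0.npy",f,allow_pickle=True)
    print({k:v for k,v in f.items() if k!="image"})
E
```

```text
{'clock': 0.0, 'joint_pos': array([-1.31789483e+00,  2.64762045e-01,  1.60540170e+00, -2.94292634e-06,
        1.27369915e+00, -3.69057536e-02]), 'qd': array([-2.83939677e-04, -3.43931815e-04,  1.84356711e-03,  3.90187960e-05,
        1.45443462e-03, -4.45467453e-04]), 'joint_torque': array([-2.49815574e-03, -5.15117812e+01, -3.67316043e+01, -3.46101087e-04,
        1.28512413e-02,  3.02990725e-05]), 'eef_pos': array([ 192.79904281, -646.51282246,  403.34063506]), 'eef_rot': array([ 9.89519127e-01,  1.44397398e-01, -1.23750543e-04, -1.12835372e-03]), 'ft_force': array([ 0.66908657,  0.38338335, -0.08922309]), 'wrist_torque': array([0.02143509, 0.07264676, 0.03134053]), 'gripper_force': 0.0, 'width': 1.0007046095816423}
173.4
{'fx': 473.43418852871457, 'fy': 473.43418852871457, 'cx': 281.33674827102095, 'cy': 210.11140858152723, 'distortion': array([-0.14961746,  0.        ,  0.        ,  0.        ,  0.        ]), 'position': array([ 405.82500359,   66.57649965, 1097.04819804]), 'rotation': array([ 0.71482256, -0.69430246,  0.06325075, -0.05451741])}
{'fx': 447.1320081703493, 'fy': 447.1320081703493, 'cx': 282.70011429932975, 'cy': 207.9988036389816, 'distortion': array([-0.09390996,  0.        ,  0.        ,  0.        ,  0.        ]), 'position': array([1131.87700833, -267.35250384, 1120.96463542]), 'rotation': array([ 0.83755958,  0.46523411, -0.14420026, -0.24750245])}
```

View pics/top0.png

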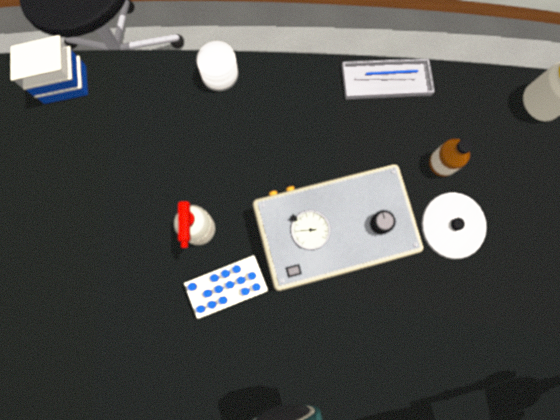

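View pics/scene0.png

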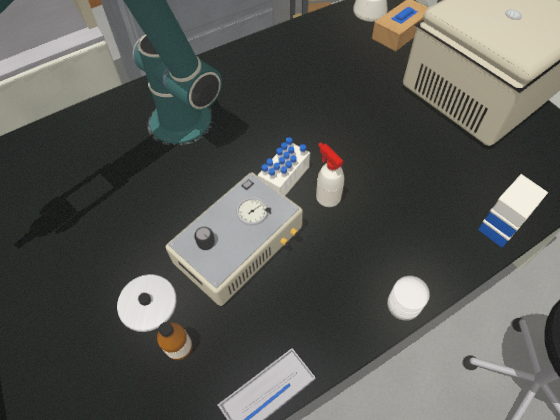

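```bash
cat > h.py <<'E'
import numpy as np,cv2
from scipy.spatial.transform import Rotation as R
from bench import sense,viewer
def pix2z(f,uv,z,pos=None,rot=None):
    K=np.array([[f["fx"],0,f["cx"]],[0,f["fy"],f["cy"]],[0,0,1]])
    p=cv2.undistortPoints(np.array(uv,float).reshape(-1,1,2),K,np.array(f["distortion"])).reshape(-1,2)
    if "position" in f: pos,rot=f["position"],R.from_quat(f["rotation"]).as_matrix()
    else:
        s=f["state"];T=np.eye(4);T[:3,:3]=R.from_quat(s["eef_rot"]).as_matrix();T[:3,3]=s["eef_pos"]
        T=T@f["tool_from_camera"];pos,rot=T[:3,3],T[:3,:3]
    d=np.c_[p,np.ones(len(p))]@rot.T
    return pos+d*((np.broadcast_to(z,len(p))-pos[2])/d[:,2])[:,None]
def grab(n,name):
    s=sense();f=viewer.grab_frame(n);f["state"]=s
    cv2.imwrite(f"pics/{name}.png",f["image"][:,:,::-1]);np.save(f"pics/{name}.npy",f,allow_pickle=True);return f
E
python3 - <<'E'
from h import *
f=np.load("pics/top0.npy",allow_pickle=True).item()
c=cv2.resize(f["image"][150:300,240:440],(800,600),interpolation=cv2.INTER_CUBIC)
cv2.imwrite("pics/topc.png",c[:,:,::-1])
E
```

```text
(no output)
```

View pics/topc.png

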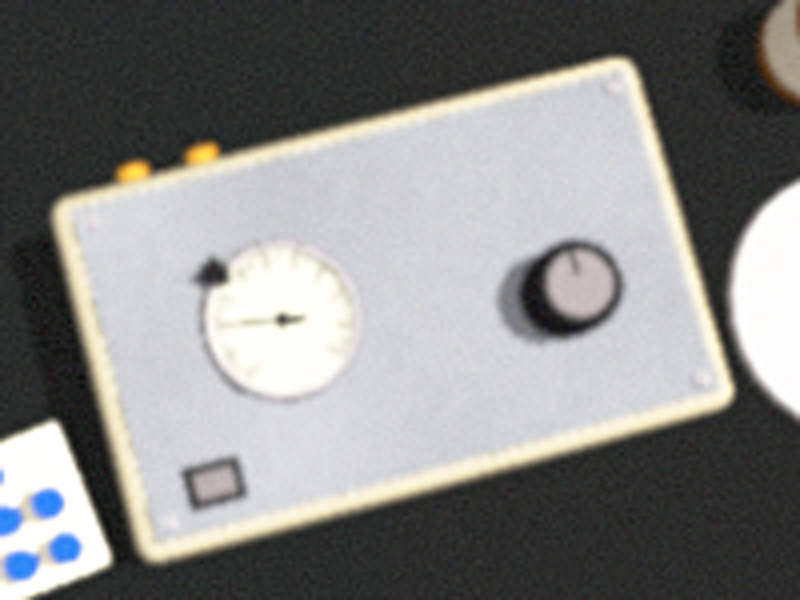

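The crop shows gauge hub at crop (283,319), needle tip (218,324), clip (210,272), knob top centre (579,282), and case corners near (55,197), (634,55), (735,405), (145,563).

Run:
```python
from h import *
f=np.load("pics/top0.npy",allow_pickle=True).item()
P=lambda l:[(240+(x+.5)/4-.5,150+(y+.5)/4-.5) for x,y in l]
k=pix2z(f,P([(579,282)]),158)[0];g=pix2z(f,P([(283,319),(218,324)]),[118,120]);m=pix2z(f,P([(210,272)]),124)[0]
c=pix2z(f,P([(55,197),(634,55),(735,405),(145,563)]),112)
print("knob",k,"g",g,"m",m);print(c,c.mean(0))
d=g[0]-k;yaw=np.arctan2(d[1],d[0])-np.arctan2(147,25);print("yaw",np.degrees(yaw),np.hypot(*d[:2]))
for e in (c[0]-c[1],c[3]-c[2]):print(np.degrees(np.arctan2(e[1],e[0]))-90,np.hypot(*e[:2]))
a=lambda v:np.degrees(np.arctan2(v[1],v[0]))
print("needle",a(g[1]-g[0]),"marker",a(m-g[0]))
M=c.mean(0)[:2];r=np.array([[np.cos(yaw),-np.sin(yaw)],[np.sin(yaw),np.cos(yaw)]])
print("knob from corners",M+r@[-20,-85])
s=sense();print(R.from_quat(s["eef_rot"]).as_matrix())
n=pix2z(f,[(457,225),(228,287),(195,225),(449,158)],[30,107,150,130]);print(n)
```

```text
knob [ 549.81255508 -152.05856231  158.        ] g [[531.87120547  -4.94830937 118.        ]
 [528.00598062  28.98762695 120.        ]] m [554.60475128  33.94608597 124.        ]
[[ 594.10896293  116.57044753  112.        ]
 [ 682.67616073 -194.67033928  112.        ]
 [ 493.30436904 -246.86829119  112.        ]
 [ 403.84661057   63.26793595  112.        ]] [543.48402582 -65.42506175 112.        ]
yaw 16.605203429744524 148.2002649977368
15.884321419386168 323.59693432304476
16.09002929229071 322.78037415143103
needle 96.4978554340442 marker 59.693964761276426
knob from corners [ 548.60900216 -152.59578285]
[[ 9.58306538e-01  2.85741718e-01 -4.99934514e-04]
 [ 2.85742144e-01 -9.58304547e-01  1.95485194e-03]
 [ 7.94932321e-05 -2.01619975e-03 -9.99997964e-01]]
[[ 562.79771813 -355.48567155   30.        ]
 [ 407.70899432  162.6651961   107.        ]
 [ 529.54926831  230.81920879  150.        ]
 [ 694.41124603 -303.58794229  130.        ]]
```

```bash
python3 -m crank '[{"tx":0.115,"ty":-0.0885},{"tx":0.115,"ty":-0.0885},{"tx":0.115,"ty":-0.0885},{"tx":0.115,"ty":-0.0885},{"tx":0.115,"ty":-0.0885},{"tx":0.115,"ty":-0.0885},{"tx":0.115,"ty":-0.0885},{"tx":0.115,"ty":-0.0885}]' 1 40
python3 -m crank '[{"tx":0.115,"ty":-0.0885},{"tx":0.115,"ty":-0.0885},{"tx":0.115,"ty":-0.0885},{"tx":0.115,"ty":-0.0885},{"tx":0.115,"ty":-0.0885},{"tx":0.115,"ty":-0.0885},{},{}]'
python3 - <<'E'
from h import *
f=grab("wrist","w1");s=f["state"];print(s["joint_pos"],s["ft_force"],f["tool_from_camera"])
E
```

```text
[-1.31790134e+00  2.64676188e-01  1.60524890e+00  5.31982692e-06
  1.27368532e+00 -3.68874306e-02] [-0.50542815  0.32901404  0.25895373] [[ 2.06797231e-04 -9.49162246e-01 -3.14787211e-01  8.01925679e+01]
 [ 9.99999922e-01  9.04283534e-05  3.84278748e-04 -9.96371530e-01]
 [-3.36277191e-04 -3.14787266e-01  9.49162191e-01  3.09407711e+01]
 [ 0.00000000e+00  0.00000000e+00  0.00000000e+00  1.00000000e+00]]invalid input at $[0]: expected keys tx, ty, tz, ax, ay, az
invalid input at $[0]: expected keys tx, ty, tz, ax, ay, az
```

View pics/w1.png

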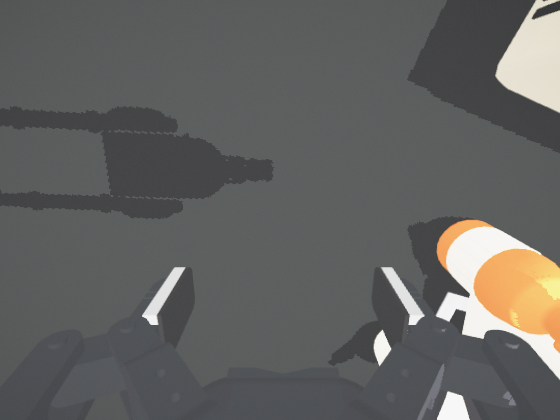

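The wrist picture (still at the start pose) shows only the open pads and props to the right, so there is nothing to measure yet. Rows need all six keys.

```bash
python3 -m crank '[{"tx":0.115,"ty":-0.0885,"tz":0,"ax":0,"ay":0,"az":0},{"tx":0.115,"ty":-0.0885,"tz":0,"ax":0,"ay":0,"az":0},{"tx":0.115,"ty":-0.0885,"tz":0,"ax":0,"ay":0,"az":0},{"tx":0.115,"ty":-0.0885,"tz":0,"ax":0,"ay":0,"az":0},{"tx":0.115,"ty":-0.0885,"tz":0,"ax":0,"ay":0,"az":0},{"tx":0.115,"ty":-0.0885,"tz":0,"ax":0,"ay":0,"az":0},{"tx":0.115,"ty":-0.0885,"tz":0,"ax":0,"ay":0,"az":0},{"tx":0.115,"ty":-0.0885,"tz":0,"ax":0,"ay":0,"az":0}]' 1 40
python3 -m crank '[{"tx":0.115,"ty":-0.0885,"tz":0,"ax":0,"ay":0,"az":0},{"tx":0.115,"ty":-0.0885,"tz":0,"ax":0,"ay":0,"az":0},{"tx":0.115,"ty":-0.0885,"tz":0,"ax":0,"ay":0,"az":0},{"tx":0.115,"ty":-0.0885,"tz":0,"ax":0,"ay":0,"az":0},{"tx":0.115,"ty":-0.0885,"tz":0,"ax":0,"ay":0,"az":0},{"tx":0.115,"ty":-0.0885,"tz":0,"ax":0,"ay":0,"az":0},{"tx":0,"ty":0,"tz":0,"ax":0,"ay":0,"az":0},{"tx":0,"ty":0,"tz":0,"ax":0,"ay":0,"az":0}]'
python3 - <<'E'
from h import *
f=grab("wrist","w2");s=f["state"];print(s["joint_pos"],s["eef_pos"])
E
```

```text
clock: 0.95
eef_pos: [397.3, -362.8, 404.5]
eef_rot: [0.99, 0.144, -0.0, -0.0]
ft_force: [0.4, 0.1, -0.5]
width: 0.996
gripper_force: 0.0
clock: 1.75
eef_pos: [549.8, -151.7, 404.2]
eef_rot: [0.989, 0.146, -0.001, -0.0]
ft_force: [0.4, -0.5, 0.1]
width: 1.001
gripper_force: 0.0
[-3.12664125e-01  6.75237080e-02  1.83203217e+00 -5.39687506e-04
  1.24307576e+00  9.65824563e-01] [ 549.79602076 -151.65606452  404.19974541]
```

View pics/w2.png

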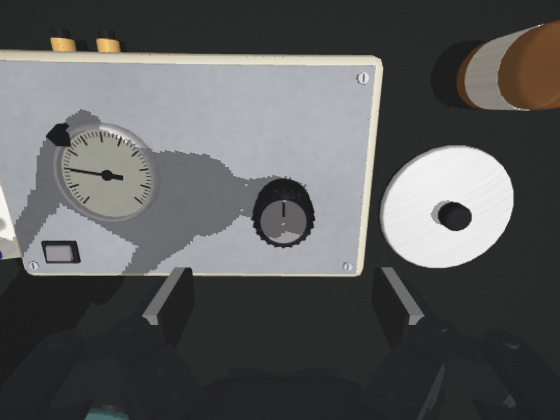

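The picture shows the knob top centre at (283,224), gauge hub (107,176), needle tip (67,170), and clip body about (60,136).

Run:
```python
from h import *
f=np.load("pics/w2.npy",allow_pickle=True).item()
k=pix2z(f,[(283,224)],158)[0];g=pix2z(f,[(107,176),(67,170),(60,135)],[118,119,124])
a=lambda v:np.degrees(np.arctan2(v[1],v[0]))
print(k,g,a(g[1]-g[0]),a(g[2]-g[0]))
```

```text
[ 545.45608776 -152.1426843   158.        ] [[529.31891042  -4.22351721 118.        ]
 [525.3533763   26.76020375 119.        ]
 [553.84710458  30.87984197 124.        ]] 97.29350099386104 55.056379921942124
```

```bash
python3 -m crank '[{"tx":-0.0057,"ty":0,"tz":0,"ax":0,"ay":0,"az":0},{"tx":0,"ty":0,"tz":0,"ax":0,"ay":0,"az":-0.092},{"tx":0,"ty":0,"tz":0,"ax":0,"ay":0,"az":-0.092},{"tx":0,"ty":0,"tz":0,"ax":0,"ay":0,"az":-0.092},{"tx":0,"ty":0,"tz":0,"ax":0,"ay":0,"az":-0.092},{"tx":0,"ty":0,"tz":0,"ax":0,"ay":0,"az":-0.092},{"tx":0,"ty":0,"tz":0,"ax":0,"ay":0,"az":-0.092},{"tx":0,"ty":0,"tz":0,"ax":0,"ay":0,"az":-0.092}]'
python3 -m crank '[{"tx":0,"ty":0,"tz":0,"ax":0,"ay":0,"az":-0.092},{"tx":0,"ty":0,"tz":0,"ax":0,"ay":0,"az":-0.092},{"tx":0,"ty":0,"tz":0,"ax":0,"ay":0,"az":-0.092},{"tx":0,"ty":0,"tz":0,"ax":0,"ay":0,"az":-0.092},{"tx":0,"ty":0,"tz":0,"ax":0,"ay":0,"az":-0.092},{"tx":0,"ty":0,"tz":0,"ax":0,"ay":0,"az":-0.092},{"tx":0,"ty":0,"tz":0,"ax":0,"ay":0,"az":-0.092},{"tx":0,"ty":0,"tz":0,"ax":0,"ay":0,"az":-0.092}]'
python3 -m crank '[{"tx":0,"ty":0,"tz":0.06,"ax":0,"ay":0,"az":-0.092},{"tx":0,"ty":0,"tz":0.06,"ax":0,"ay":0,"az":-0.092},{"tx":0,"ty":0,"tz":0.05,"ax":0,"ay":0,"az":0},{"tx":0,"ty":0,"tz":0,"ax":0,"ay":0,"az":0},{"tx":0,"ty":0,"tz":0,"ax":0,"ay":0,"az":0}]'
python3 - <<'E'
from h import *
f=grab("wrist","w3");s=f["state"];print(s["joint_pos"],s["eef_pos"],R.from_quat(s["eef_rot"]).as_matrix())
E
```

```text
clock: 2.6
eef_pos: [546.9, -154.7, 404.7]
eef_rot: [0.795, 0.607, -0.0, 0.0]
ft_force: [-0.1, 0.0, -0.1]
width: 1.003
gripper_force: 0.0
clock: 3.4
eef_pos: [546.9, -154.7, 404.7]
eef_rot: [0.334, 0.943, -0.0, -0.0]
ft_force: [0.8, 0.4, -0.5]
width: 1.002
gripper_force: 0.0
clock: 3.9
eef_pos: [547.5, -153.7, 353.5]
eef_rot: [0.198, 0.98, 0.0, -0.0]
ft_force: [1.4, 0.1, 0.1]
width: 0.998
gripper_force: 0.0
[-3.17556603e-01  1.02466938e-01  1.89056884e+00 -3.84213535e-05
  1.14933899e+00 -1.48976480e+00] [ 547.50090697 -153.74846357  353.50633358] [[-9.21615698e-01  3.88102998e-01 -7.53951162e-04]
 [ 3.88102953e-01  9.21616001e-01  2.10904146e-04]
 [ 7.76705986e-04 -9.82381010e-05 -9.99999694e-01]]
```

View pics/w3.png

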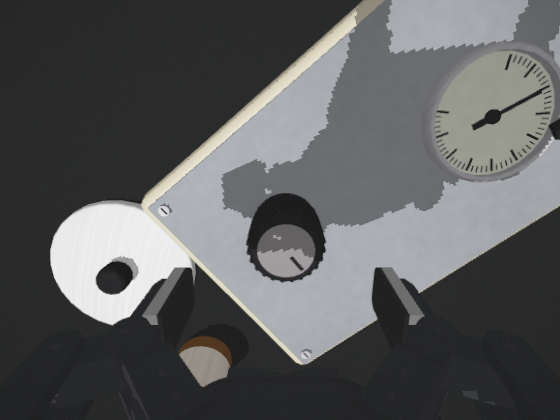

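Knob top centre sits at (286,250) between the pads; the gauge stays visible from this side.

Run:
```python
from h import *
f=np.load("pics/w3.npy",allow_pickle=True).item();s=f["state"]
k=pix2z(f,[(286,250)],158)[0];print(k)
for t in (k,np.array([548,-152.3,158])):print((t-s["eef_pos"])@R.from_quat(s["eef_rot"]).as_matrix())
print(f["fx"],f["cx"])
```

```text
[ 546.86951587 -151.18019319  158.        ]
[  1.42680232   2.14112047 195.50729136]
[-4.96699279e-02  1.54783287e+00  1.95506203e+02]
310.5624012619971 282.77727380633286
```

```bash
python3 -m crank '[{"tx":0.002,"ty":0.0057,"tz":0.06,"ax":0,"ay":0,"az":0},{"tx":0,"ty":0,"tz":0.06,"ax":0,"ay":0,"az":0},{"tx":0,"ty":0,"tz":0.06,"ax":0,"ay":0,"az":0},{"tx":0,"ty":0,"tz":0.005,"ax":0,"ay":0,"az":0},{"tx":0,"ty":0,"tz":0,"ax":0,"ay":0,"az":0},{"tx":0,"ty":0,"tz":0,"ax":0,"ay":0,"az":0}]'
python3 -m crank '[{"tx":0,"ty":0,"tz":0,"ax":0,"ay":0,"az":0},{"tx":0,"ty":0,"tz":0,"ax":0,"ay":0,"az":0},{"tx":0,"ty":0,"tz":0,"ax":0,"ay":0,"az":0},{"tx":0,"ty":0,"tz":0,"ax":0,"ay":0,"az":0},{"tx":0,"ty":0,"tz":0,"ax":0,"ay":0,"az":0},{"tx":0,"ty":0,"tz":0,"ax":0,"ay":0,"az":0},{"tx":0,"ty":0,"tz":0,"ax":0,"ay":0,"az":0},{"tx":0,"ty":0,"tz":0,"ax":0,"ay":0,"az":0}]' -1 40
```

```text
clock: 4.55
eef_pos: [548.7, -151.6, 299.8]
eef_rot: [0.196, 0.981, -0.0, 0.001]
ft_force: [0.5, 0.8, -0.1]
width: 0.999
gripper_force: 0.0
clock: 5.35
eef_pos: [548.1, -151.9, 299.3]
eef_rot: [0.196, 0.981, -0.001, 0.0]
ft_force: [-2.8, -3.7, 5.8]
width: 0.555
gripper_force: 41.0
```

```bash
python3 -m crank '[{"tx":0,"ty":0,"tz":-0.009,"ax":0,"ay":0,"az":0},{"tx":0,"ty":0,"tz":-0.009,"ax":0,"ay":0,"az":0},{"tx":0,"ty":0,"tz":-0.008,"ax":0,"ay":0,"az":0},{"tx":0,"ty":0,"tz":0,"ax":0,"ay":0,"az":0},{"tx":0,"ty":0,"tz":0,"ax":0,"ay":0,"az":0},{"tx":0,"ty":0,"tz":0,"ax":0,"ay":0,"az":0},{"tx":0,"ty":0,"tz":0,"ax":0,"ay":0,"az":0}]'
```

```text
clock: 6.05
eef_pos: [548.1, -151.8, 305.8]
eef_rot: [0.196, 0.981, -0.001, 0.0]
ft_force: [1.7, -5.6, -2.1]
width: 0.548
gripper_force: 41.8
```

```bash
python3 -m crank '[{"tx":0,"ty":0,"tz":-0.005,"ax":0,"ay":0,"az":0},{"tx":0,"ty":0,"tz":0,"ax":0,"ay":0,"az":0},{"tx":0,"ty":0,"tz":0,"ax":0,"ay":0,"az":0},{"tx":0,"ty":0,"tz":0,"ax":0,"ay":0,"az":0}]'
```

```text
clock: 6.45
eef_pos: [548.1, -151.8, 307.2]
eef_rot: [0.196, 0.981, -0.001, 0.0]
ft_force: [1.3, -5.8, -3.7]
width: 0.549
gripper_force: 41.8
```

```bash
python3 -m crank '[{"tx":0,"ty":0,"tz":0,"ax":0,"ay":0,"az":0.05},{"tx":0,"ty":0,"tz":0,"ax":0,"ay":0,"az":0.05},{"tx":0,"ty":0,"tz":0,"ax":0,"ay":0,"az":0.05},{"tx":0,"ty":0,"tz":0,"ax":0,"ay":0,"az":0.05},{"tx":0,"ty":0,"tz":0,"ax":0,"ay":0,"az":0.05},{"tx":0,"ty":0,"tz":0,"ax":0,"ay":0,"az":0.05},{"tx":0,"ty":0,"tz":0,"ax":0,"ay":0,"az":0},{"tx":0,"ty":0,"tz":0,"ax":0,"ay":0,"az":0}]'
python3 - <<'E'
from h import *
f=grab("wrist","w4");s=f["state"];print(s["joint_pos"][5],s["ft_force"],s["wrist_torque"])
cv2.imwrite("pics/w4c.png",cv2.resize(f["image"],(800,600))[:,:,::-1])
E
```

```text
clock: 7.25
eef_pos: [548.1, -151.7, 307.2]
eef_rot: [0.42, 0.908, -0.0, 0.0]
ft_force: [1.9, -4.1, -3.5]
width: 0.548
gripper_force: 41.7
-1.017500598470102 [ 1.8726893  -4.07557427 -3.54365053] [-0.81272544 -0.24406521 -0.03755185]
```

View pics/w4c.png

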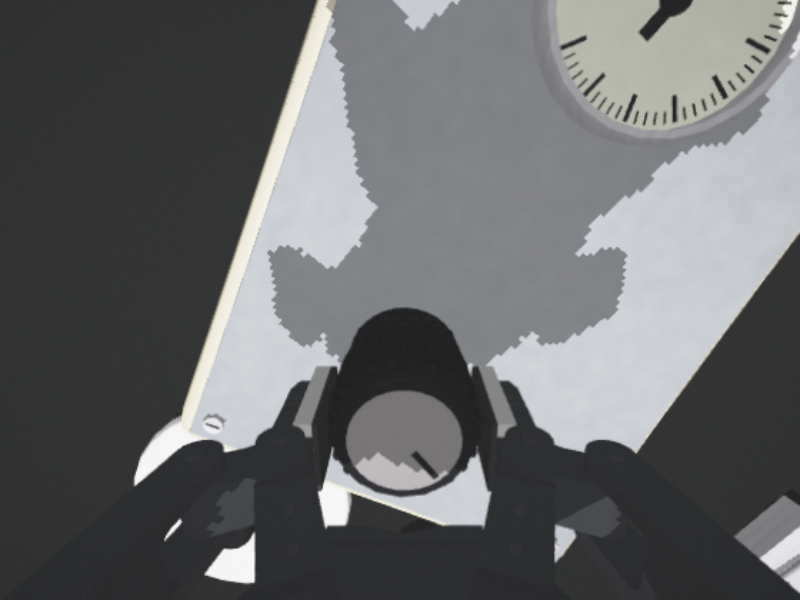

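The knob turns with the gripper: its index line keeps its place between the pads. Turn on.

```bash
python3 -m crank '[{"tx":0,"ty":0,"tz":0,"ax":0,"ay":0,"az":0.078},{"tx":0,"ty":0,"tz":0,"ax":0,"ay":0,"az":0.078},{"tx":0,"ty":0,"tz":0,"ax":0,"ay":0,"az":0.078},{"tx":0,"ty":0,"tz":0,"ax":0,"ay":0,"az":0.078},{"tx":0,"ty":0,"tz":0,"ax":0,"ay":0,"az":0.078},{"tx":0,"ty":0,"tz":0,"ax":0,"ay":0,"az":0.078},{"tx":0,"ty":0,"tz":0,"ax":0,"ay":0,"az":0.078},{"tx":0,"ty":0,"tz":0,"ax":0,"ay":0,"az":0}]'
python3 -m crank '[{"tx":0,"ty":0,"tz":0,"ax":0,"ay":0,"az":0.078},{"tx":0,"ty":0,"tz":0,"ax":0,"ay":0,"az":0.078},{"tx":0,"ty":0,"tz":0,"ax":0,"ay":0,"az":0.078},{"tx":0,"ty":0,"tz":0,"ax":0,"ay":0,"az":0.078},{"tx":0,"ty":0,"tz":0,"ax":0,"ay":0,"az":0.078},{"tx":0,"ty":0,"tz":0,"ax":0,"ay":0,"az":0.078},{"tx":0,"ty":0,"tz":0,"ax":0,"ay":0,"az":0.078},{"tx":0,"ty":0,"tz":0,"ax":0,"ay":0,"az":0}]'
python3 - <<'E'
from h import *
z=lambda i,y,x,w,h:cv2.resize(i[y:y+h,x:x+w],(400,300),interpolation=cv2.INTER_CUBIC)
w=grab("wrist","w5")["image"];t=grab("top","t5")["image"];sc=grab("scene","s5")["image"]
o=np.load("pics/w2.npy",allow_pickle=True).item()["image"]
m=np.vstack([np.hstack([z(o,110,25,160,120),z(w,0,0,560,420)]),np.hstack([z(t,200,270,80,60),z(sc,180,215,80,60)])])
cv2.imwrite("pics/m5.png",m[:,:,::-1]);s=sense();print(s["joint_pos"][5],s["ft_force"],s["wrist_torque"])
E
```

```text
clock: 8.1
eef_pos: [548.2, -151.7, 307.2]
eef_rot: [0.76, 0.65, -0.0, 0.001]
ft_force: [1.6, -5.4, -3.6]
width: 0.555
gripper_force: 41.8
clock: 8.9
eef_pos: [548.2, -151.8, 307.2]
eef_rot: [0.961, 0.275, 0.0, 0.001]
ft_force: [1.8, -5.4, -3.7]
width: 0.545
gripper_force: 41.8
0.6977039072991416 [ 1.96816401 -5.69803001 -4.08725986] [-1.00670762 -0.3618277  -0.04603651]
```

View pics/m5.png

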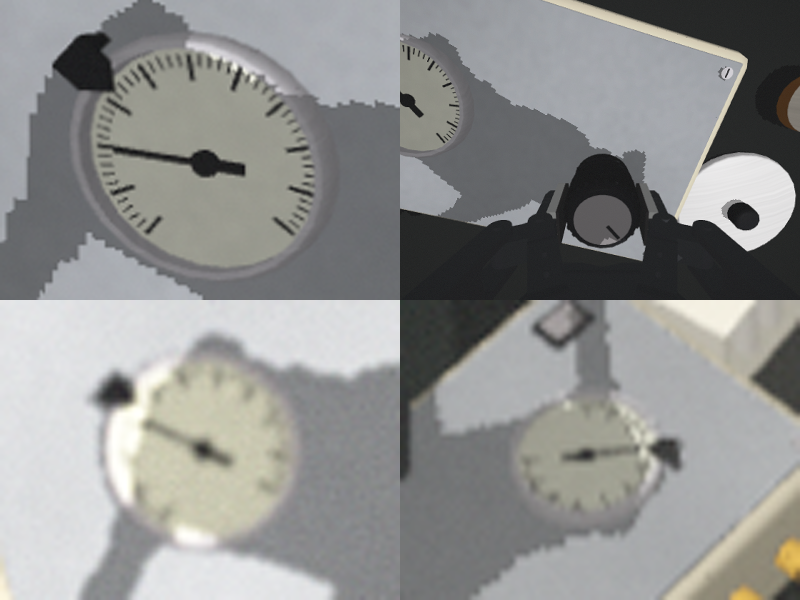

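The montage shows the needle close to the clip: top view hub (203,450), needle tip (148,425), clip (115,390); scene view hub (585,456), tip (643,448), clip (665,451). Working out the remaining angle from each.

Run:
```python
from h import *
L=lambda n:np.load(f"pics/{n}.npy",allow_pickle=True).item()
a=lambda v:np.degrees(np.arctan2(v[1],v[0]))
def go(n,l,ox,oy,x0,y0,k):
    p=[(x0+(x-ox+.5)/k-.5,y0+(y-oy+.5)/k-.5) for x,y in l]
    for zs in ([117,117,117,123],[120,120,122,125]):
        g=pix2z(L(n),p,[zs[0],zs[1],zs[2],zs[3]])
        print(n,zs,"needle %.1f markertip %.1f body %.1f"%tuple(a(q-g[0]) for q in g[1:]),g[0][:2],[round(np.hypot(*(q-g[0])[:2]),1) for q in g[1:]])
go("t5",[(203,450),(148,425),(132,402),(115,390)],0,300,270,200,5)
go("s5",[(585,456),(643,448),(650,447),(667,452)],400,300,215,180,5)
go("w2",[(205,163),(112,149),(112,90),(85,63)],0,0,25,110,2.5)
```

```text
t5 [117, 117, 117, 123] needle 67.0 markertip 57.3 body 58.2 [531.51587416  -4.66398766] [np.float64(25.2), np.float64(35.8), np.float64(44.2)]
t5 [120, 120, 122, 125] needle 67.0 markertip 57.7 body 58.0 [531.13112511  -4.44591526] [np.float64(25.2), np.float64(35.6), np.float64(44.2)]
s5 [117, 117, 117, 123] needle 67.3 markertip 67.3 body 56.1 [528.48529974  -5.82565402] [np.float64(31.4), np.float64(35.2), np.float64(44.3)]
s5 [120, 120, 122, 125] needle 67.3 markertip 65.2 body 57.0 [530.28832652  -6.60713628] [np.float64(31.3), np.float64(35.0), np.float64(44.1)]
w2 [117, 117, 117, 123] needle 97.8 markertip 63.3 body 56.7 [529.81054132  -3.39566328] [np.float64(29.8), np.float64(34.7), np.float64(42.9)]
w2 [120, 120, 122, 125] needle 97.8 markertip 61.4 body 57.5 [530.94009102  -4.85001695] [np.float64(29.4), np.float64(33.5), np.float64(42.7)]
```

The clip lies about 58°, and the needle is now at 67° (total turn needed about 158°, 125° done). Turn about 30° more, then press lightly.

```bash
python3 -m crank '[{"tx":0,"ty":0,"tz":0,"ax":0,"ay":0,"az":0.068},{"tx":0,"ty":0,"tz":0,"ax":0,"ay":0,"az":0.068},{"tx":0,"ty":0,"tz":0,"ax":0,"ay":0,"az":0.068},{"tx":0,"ty":0,"tz":0,"ax":0,"ay":0,"az":0.068},{"tx":0,"ty":0,"tz":0,"ax":0,"ay":0,"az":0.068},{"tx":0,"ty":0,"tz":0,"ax":0,"ay":0,"az":0},{"tx":0,"ty":0,"tz":0,"ax":0,"ay":0,"az":0},{"tx":0,"ty":0,"tz":0,"ax":0,"ay":0,"az":0}]'
python3 -m crank '[{"tx":0,"ty":0,"tz":0.005,"ax":0,"ay":0,"az":0},{"tx":0,"ty":0,"tz":0.005,"ax":0,"ay":0,"az":0},{"tx":0,"ty":0,"tz":0,"ax":0,"ay":0,"az":0},{"tx":0,"ty":0,"tz":0,"ax":0,"ay":0,"az":0},{"tx":0,"ty":0,"tz":0,"ax":0,"ay":0,"az":0}]'
python3 -c "
from bench import sense;s=sense();print(s['joint_pos'][5],s['ft_force'])"
```

```text
clock: 9.85
eef_pos: [548.2, -151.9, 307.2]
eef_rot: [1.0, 0.013, 0.0, 0.001]
ft_force: [1.5, -5.6, -3.5]
width: 0.55
gripper_force: 41.8
clock: 10.35
eef_pos: [548.2, -151.9, 305.2]
eef_rot: [1.0, 0.013, 0.001, 0.001]
ft_force: [0.0, -5.6, 2.0]
width: 0.551
gripper_force: 42.2
1.2317445103095044 [ 0.02306171 -5.64399877  1.97324116]
```

```bash
python3 -m crank '[{"tx":0,"ty":0,"tz":0.004,"ax":0,"ay":0,"az":0},{"tx":0,"ty":0,"tz":0.004,"ax":0,"ay":0,"az":0},{"tx":0,"ty":0,"tz":0,"ax":0,"ay":0,"az":0},{"tx":0,"ty":0,"tz":0,"ax":0,"ay":0,"az":0},{"tx":0,"ty":0,"tz":0,"ax":0,"ay":0,"az":0}]'
```

```text
clock: 10.85
eef_pos: [548.3, -151.9, 304.2]
eef_rot: [1.0, 0.013, 0.001, 0.001]
ft_force: [-3.0, -4.1, 8.2]
width: 0.553
gripper_force: 43.1
```

```bash
for i in 1 2; do python3 -m crank '[{"tx":0,"ty":0,"tz":0,"ax":0,"ay":0,"az":-0.02},{"tx":0,"ty":0,"tz":0,"ax":0,"ay":0,"az":-0.02},{"tx":0,"ty":0,"tz":0,"ax":0,"ay":0,"az":0},{"tx":0,"ty":0,"tz":0,"ax":0,"ay":0,"az":0}]' | grep -E "eef_pos|ft"; python3 -c "
from bench import sense;s=sense();print(s['joint_pos'][5],s['wrist_torque'])"; done
```

```text
eef_pos: [548.3, -151.9, 304.2]
ft_force: [-3.8, -5.1, 8.1]
1.1687279938461441 [-0.81801889  0.5648676   0.01889156]
eef_pos: [548.3, -151.9, 304.2]
ft_force: [-2.6, -4.4, 8.6]
1.1059076951738303 [-0.85985018  0.57928851  0.05934642]
```

```bash
python3 -m crank '[{"tx":0,"ty":0,"tz":0,"ax":0,"ay":0,"az":-0.02},{"tx":0,"ty":0,"tz":0,"ax":0,"ay":0,"az":-0.02},{"tx":0,"ty":0,"tz":0,"ax":0,"ay":0,"az":0},{"tx":0,"ty":0,"tz":0,"ax":0,"ay":0,"az":0}]' | grep -E "eef_pos|ft"; python3 -c "
from bench import sense;s=sense();print(s['joint_pos'][5],s['wrist_torque'])"
```

```text
eef_pos: [548.3, -151.9, 304.2]
ft_force: [-3.3, -4.9, 8.1]
1.043104911842286 [-0.7412377   0.50042829 -0.00304563]
```

```bash
python3 -m crank '[{"tx":0,"ty":0,"tz":0,"ax":0,"ay":0,"az":-0.02},{"tx":0,"ty":0,"tz":0,"ax":0,"ay":0,"az":-0.02},{"tx":0,"ty":0,"tz":0,"ax":0,"ay":0,"az":0},{"tx":0,"ty":0,"tz":0,"ax":0,"ay":0,"az":0}]' | grep -E "eef_pos|ft"; python3 -c "
from bench import sense;s=sense();print(s['joint_pos'][5],s['wrist_torque'])"
```

```text
eef_pos: [548.3, -151.8, 304.2]
ft_force: [-2.8, -4.8, 7.2]
0.9802191476264854 [-0.78309128  0.52266978  0.02849094]
```

```bash
python3 -m crank '[{"tx":0,"ty":0,"tz":0,"ax":0,"ay":0,"az":-0.02},{"tx":0,"ty":0,"tz":0,"ax":0,"ay":0,"az":-0.02},{"tx":0,"ty":0,"tz":0,"ax":0,"ay":0,"az":0},{"tx":0,"ty":0,"tz":0,"ax":0,"ay":0,"az":0}]' | grep -E "eef_pos|ft"; python3 -c "
from bench import sense;s=sense();print(s['joint_pos'][5],s['wrist_torque'])"
```

```text
eef_pos: [548.3, -151.8, 303.5]
ft_force: [-2.3, -4.1, 5.0]
0.9172627603835308 [-0.86827754  0.3159448   0.08416907]
```

```bash
python3 -m crank '[{"tx":0,"ty":0,"tz":0,"ax":0,"ay":0,"az":-0.02},{"tx":0,"ty":0,"tz":0,"ax":0,"ay":0,"az":-0.02},{"tx":0,"ty":0,"tz":0,"ax":0,"ay":0,"az":0},{"tx":0,"ty":0,"tz":0,"ax":0,"ay":0,"az":0}]' | grep -E "eef_pos|ft"; python3 -c "
from bench import sense;s=sense();print(s['joint_pos'][5],s['wrist_torque'])"
```

```text
eef_pos: [548.3, -151.9, 303.2]
ft_force: [-0.7, -4.8, 2.8]
0.854541636840899 [-0.91919144  0.20496398  0.011692  ]
```

It dropped below the 5 mm stop (303.2 vs 304.2), so the dogs are in a slot. Ease the twist back and push home.

```bash
python3 -m crank '[{"tx":0,"ty":0,"tz":0.003,"ax":0,"ay":0,"az":0.016},{"tx":0,"ty":0,"tz":0.003,"ax":0,"ay":0,"az":0},{"tx":0,"ty":0,"tz":0.002,"ax":0,"ay":0,"az":0},{"tx":0,"ty":0,"tz":0,"ax":0,"ay":0,"az":0},{"tx":0,"ty":0,"tz":0,"ax":0,"ay":0,"az":0}]' | grep -E "eef_pos|ft"; python3 -c "
from bench import sense;s=sense();print(s['joint_pos'][5],s['wrist_torque'])"
```

```text
eef_pos: [548.3, -151.9, 300.6]
ft_force: [-1.3, -4.6, 3.1]
0.8799361560244314 [-0.97320769  0.10325812 -0.05245376]
```

```bash
python3 -m crank '[{"tx":0,"ty":0,"tz":0.003,"ax":0,"ay":0,"az":0},{"tx":0,"ty":0,"tz":0.003,"ax":0,"ay":0,"az":0},{"tx":0,"ty":0,"tz":0,"ax":0,"ay":0,"az":0},{"tx":0,"ty":0,"tz":0,"ax":0,"ay":0,"az":0},{"tx":0,"ty":0,"tz":0,"ax":0,"ay":0,"az":0}]' | grep -E "eef_pos|ft"; python3 -c "
from bench import sense;s=sense();print(s['joint_pos'][5],s['wrist_torque'])"
```

```text
eef_pos: [548.3, -151.9, 299.3]
ft_force: [-0.8, -4.7, 4.7]
0.8799033376592865 [-0.87069035  0.38680143 -0.00119252]
```

```bash
python3 -m crank '[{"tx":0,"ty":0,"tz":0.003,"ax":0,"ay":0,"az":0},{"tx":0,"ty":0,"tz":0,"ax":0,"ay":0,"az":0},{"tx":0,"ty":0,"tz":0,"ax":0,"ay":0,"az":0},{"tx":0,"ty":0,"tz":0,"ax":0,"ay":0,"az":0}]' | grep -E "eef_pos|ft"
```

```text
eef_pos: [548.3, -151.9, 299.3]
ft_force: [-4.2, -4.5, 9.4]
```

The knob is bottomed at 299.3, the same height as at the first grasp. Release, rise and check.

```bash
python3 -m crank '[{"tx":0,"ty":0,"tz":0,"ax":0,"ay":0,"az":0},{"tx":0,"ty":0,"tz":0,"ax":0,"ay":0,"az":0},{"tx":0,"ty":0,"tz":0,"ax":0,"ay":0,"az":0},{"tx":0,"ty":0,"tz":0,"ax":0,"ay":0,"az":0},{"tx":0,"ty":0,"tz":0,"ax":0,"ay":0,"az":0},{"tx":0,"ty":0,"tz":0,"ax":0,"ay":0,"az":0},{"tx":0,"ty":0,"tz":0,"ax":0,"ay":0,"az":0}]' 1 | tail -2
python3 -m crank '[{"tx":0,"ty":0,"tz":-0.03,"ax":0,"ay":0,"az":0},{"tx":0,"ty":0,"tz":-0.08,"ax":0,"ay":0,"az":0},{"tx":0,"ty":0,"tz":-0.12,"ax":0,"ay":0,"az":0},{"tx":0,"ty":0,"tz":-0.12,"ax":0,"ay":0,"az":0},{"tx":0,"ty":0,"tz":0,"ax":0,"ay":0,"az":0},{"tx":0,"ty":0,"tz":0,"ax":0,"ay":0,"az":0},{"tx":0,"ty":0,"tz":0,"ax":0,"ay":0,"az":0}]'
python3 - <<'E'
from h import *
f=grab("wrist","w6")["image"];cv2.imwrite("pics/w6c.png",cv2.resize(f,(800,600))[:,:,::-1])
E
```

```text
width: 1.001
gripper_force: 0.0
clock: 16.05
eef_pos: [547.6, -151.2, 401.3]
eef_rot: [0.982, 0.188, -0.001, -0.0]
ft_force: [0.0, -0.5, -0.3]
width: 1.0
gripper_force: 0.0
```

View pics/w6c.png

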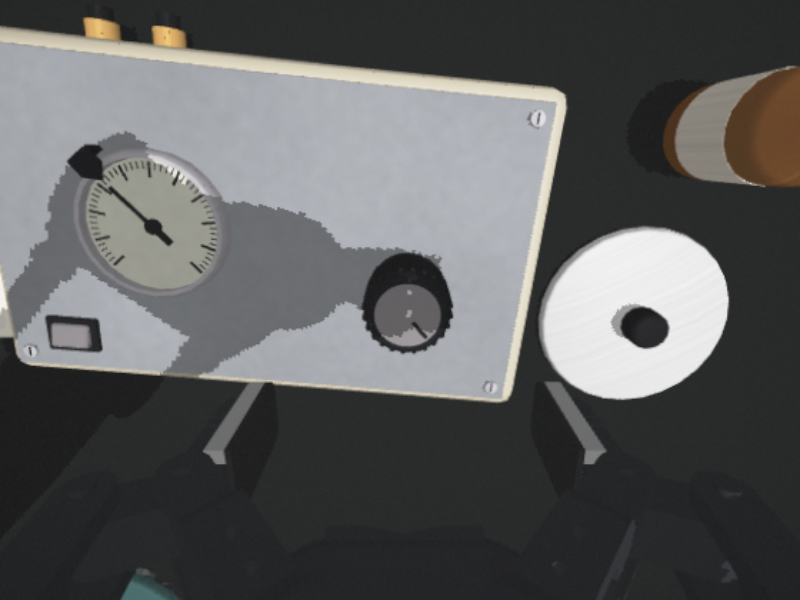

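The needle (hub (153,227), tip (108,187)) points almost straight at the clip (87,162). The knob is down and released, and the reagent bottle and rotor lid in view look undisturbed.

```bash
python3 -c "
from bench import arm;print(arm.hand_in())"
```

```text
the job is handed in; nothing more can be done
None
```

I set and locked the knob, released it and handed the job in; the result was not reported back. It sits fully home, about 135° clockwise of its start, with the needle an estimated 3–6° short of the setting pointer (limit 13.5°), and the next slot on is about as far past it.

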